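# Ratchet the mould clamp shut on a two-part plaster mould

## Task

The mould clamp's ratchet is still set to open: flip its direction lever fully across, then, before driving the jaw either way, swing the handle right back to its opening side to feel it free-wheel. Then work the handle to and fro until the jaw holds the two plaster halves firmly together: stop when the closing pull at the grip is about 4 N above that of the freely running jaw (8 N above cracks the plaster), then let go; leave the things around the clamp alone.

Things in the scene. Friction and masses are not known exactly. Their poses are not given: they have to be found in the camera images.
- clamp: Grey mould clamp fixed on the table: base plate 130 x 420 x 12 mm, round gearbox 86 mm across to 49 mm height, an open ratchet on top (toothed wheel 60 mm across, top at 62 mm). Origin: on the upright ratchet axis, table height. Its +y is the way the jaw closes, towards the mould; the handle points along its -x at joint value 0.
- handle (a joint): Angle of the ratchet handle about the clamp's upright axis, rad, -0.85 to 0.45; 0 points along the clamp's -x; growing = clockwise from above = grip moves towards the mould = closing stroke; falling = opening side. It stays where it is left. 14 teeth: 0.2 to 0.6 rad of a closing stroke is lost before the jaw moves, then 10 mm per rad; a full swing gains two teeth (9 mm).
- grip_mid (a point): Point on the axis of the upright round black grip at the handle's end, 120 mm from the ratchet axis, 93 mm above the table. The grip is 25 mm in diameter (20 to 25 at its ends), 50 mm tall, from 63 to 113 mm above the table. It spins freely on its own upright axis, so the hand need not turn with the handle.
- lever (a joint): Angle of the direction lever about its upright pivot on the handle, 44 mm from the ratchet axis; rad, stops at -0.55 and 0.55. Negative (as found) sets the ratchet to open, positive to close. Stiff (about 2 N at its post), stays where it is left; must end all but on its stop (above 0.4).
- lever_post (a point): Point on the axis of the lever's upright steel post (11 mm in diameter, from 71 to 98 mm above the table; this point at 88 mm). It is 45 mm from the lever's pivot, near the ratchet axis: with the handle at 0 it stands 24 mm to the clamp's +y (mould side) when set to open and must be pushed across to 24 mm on the -y side to close. Site +x points from pivot to post.
- jaw_face (a point): Centre of the face of the sliding jaw's rubber pad (88 mm wide, from 14 to 90 mm above the table), which presses on the first mould half. The jaw moves along the clamp's +y, at most 60 mm from the start; the face starts 105 mm from the ratchet axis.
- mould_a: Plaster mould half nearest the jaw, a block of 90 mm (x) x 55 mm (y, the clamping direction) x 80 mm tall, about 0.6 kg, standing loose on the clamp's base plate (12 mm above the table). Origin: centre of its underside. A few mm from the jaw at the start.
- mould_b: The other plaster mould half, same size, standing near the tail stop, with a gap to the first half at the start. Origin: centre of its underside.
- tailstop: Grey fixed stop at the far end of the clamp, 88 mm wide, 76 mm tall; origin at the foot of its face that the mould is pressed against, on the clamp's base plate.
- bowl: White ceramic bowl, 110 mm across, 50 mm tall, a bystander; origin under its centre.
- glaze_jar: Closed white jar, 60 mm across, 90 mm tall, a bystander; origin under its centre.
- brush: Brush 160 mm long lying on the table to the right of the clamp, a bystander.
- ratchet (a point): Point on the upright ratchet axis 62 mm above the table. Feel at the grip, sideways: free-wheeling 1 to 2 N with clicks; running the jaw slowly 6 to 7 N, up to 1 N more while it slides mould halves; then some 0.08 N more per N of squeeze, rising fast. Judge it in slow strokes: stopping from a fast one, the pull falls below this. The jaw holds when the handle is let go.

How it is judged:
By the outcome, as a careful person would: the job done as asked, in the order asked, and still so for the second after the job is handed in, with the robot touching nothing.
It also fails if it takes over 72 s, if anything falls off the work surface, if the arm or the gripper's body presses on something with over 40 N, if the wrist force passes 120 N, or if a joint passes its speed limit or range.

## Robot

A 6-joint arm with a two-finger parallel gripper is mounted at the origin on the work surface. World frame = base frame: x ahead of the robot, y to its left, z up, the work surface at z = 0. Lengths are in m, angles in rad, forces in N, time in s.
With the tool pointing down it reaches from about 0.3 to 0.875 m from the base axis. Payload 6.4 kg.
Tool frame: the origin (TCP) lies between the finger pads; the fingertips stand 11 mm ahead of it and the grasp point (between the pads) lies 8 mm behind it (ctrl.tcp_to_tips is the distance from the TCP to the fingertips, in m); x points along the fingers, z is the direction in which the jaws open and shut, and the axes are right-handed (so a half turn about x gives the same grasp; the last joint's range is limited). The gripper opens to 85 mm and grips with 20 to 120 N. Pads are 22 mm wide; open, the fingers measure 114 mm over their backs; the gripper's body (76 mm by 85 mm) begins 54 mm behind the grasp point. The pads swing forward as they close: fully open they stand 13 mm farther back than shut.
Start: joints at [-1.463, 0.181, 1.607, -0, 1.354, -0.206], TCP at [0.178, -0.547, 0.242] pointing down, gripper open.
Joint ranges: [-2.99, 2.99], [-0.89, 2.07], [0.3, 2.58], [-1.14, 4.28], [0, 2.63], [-3.12, 3.12]. Speed limits (rad/s): [2.57, 2.57, 3.01, 3.14, 3.14, 3.14].

## Interface

Orientations are given as a unit quaternion [w, x, y, z].
In Python, from bench import ctrl, eyes, hand_in gives the robot as it stands. The module is installed in compiled form; this text tells all that it offers.
- The arm moves only by the tool step_arm, never from a script. Its arguments are lists of equal length, an entry for each row: "xyz": the shift along the world's x, y, z in mm, a list of three; "spin": the turn about the world's z in rad; "fingers": the opening in per cent of the stroke, from 0 (shut) to 100 (fully open). A call has 1 to 10 rows; each row is the pose to reach, as a shift and turn from the pose commanded when the call began; what a row does not reach only later rows make up. A row lasts 1/10 s, in which the tool goes at most 50 mm and 8.59 degrees, less where a joint would pass 70% of its speed; a pose out of reach is approached as far as the arm can. A call with a gripper value outside its range is refused whole. The fingers move at their own pace and stop on an object; the grip force is fixed at half the most. Time passes only in rows, so rows that repeat a pose let the fingers close. It gives the time, the measured TCP pose, the force and the opening at its end, in the units of the state.
- ctrl.get_obs(): the state, without advancing time (a new reading comes with each control period).
- eyes.camera(name): name is "scene" or "top" or "wrist"; returns the picture (480x640x3 uint8, red, green, blue); there is no depth.
- eyes.camera_model(name): a dict with "vertical_fov" (degrees; the focal length in pixels is half the picture's height over the tangent of half this angle, whatever the lens; pixels are square), "cx", "cy" (the principal point, pixels), "pose" (4x4, takes a point from camera to world coordinates); the wrist camera has in their place "tool_from_camera" (4x4, takes a point from camera to tool coordinates, whose origin is the TCP and whose axes are the tool frame's). Camera axes: x right, y up, looking along -z (the intrinsics and any distortion apply to the point x, -y, -z); pixel columns grow to the right and rows downward; lengths in m; the calibration is good to about 2 mm. A picture is of the moment at which its call begins: read the wrist's pose just before it. camera_model takes no time and is no camera call.
- hand_in(): hands the job in, once; it reports no verdict.
The state is a dict: "time_s": time; "q": joint angles; "dq": joint speeds; "joint_efforts": joint torques, N m; "eef_pos": TCP position; "eef_rot": TCP orientation; "wrist_force": force on the tool from outside, world axes, zero at the start; "torque": the same for the moment, N m; "opening": opening from 0.0 (shut) to 1.0 (fully open).
Only numpy, scipy, OpenCV 4.12 (cv2) and the standard library are available. Lean on these libraries where they do the work, as an engineer would, in place of code of your own. Each camera call takes 0.05 s, during which the arm holds its last target.

## Working session

There is one attempt and no reset: what is moved stays moved. The work goes in short steps, Python scripts to look and compute and a tool call to move; the robot and the scene stay as the last step left them, time stands still between calls to the robot, and variables do not carry over. Pictures are saved under pics/ and viewed, and the job is handed in when it is done.

Besides the shell and the picture viewer there is one more tool, called after ">>>" in YAML: its name, and indented under it one key for each argument. step_arm: Moves the arm, as the interface text tells. Its arguments: {"type":"object","properties":{"xyz":{"type":"array"},"spin":{"type":"array"},"fingers":{"type":"array"}},"required":["xyz","spin","fingers"]}

```bash
mkdir -p pics
python3 - <<'E'
from bench import ctrl, eyes
import cv2
o=ctrl.get_obs(); print(o)
for n in("scene","top"):
    cv2.imwrite(f"pics/{n}0.png",eyes.camera(n)[:,:,::-1]); print(n,eyes.camera_model(n))
print(eyes.camera_model("wrist"), ctrl.tcp_to_tips)
E
```

```text
{'time_s': 0.0, 'q': array([-1.46331624e+00,  1.81578562e-01,  1.60799999e+00, -2.28340888e-06,
        1.35377935e+00, -2.06291821e-01]), 'dq': array([ 0.00093984, -0.00012856, -0.00017232, -0.00028118, -0.00138106,
        0.00105081]), 'joint_efforts': array([-3.35932627e-04, -4.44872367e+01, -3.51334083e+01, -2.28587883e-04,
        9.10829811e-03,  1.68717978e-06]), 'eef_pos': array([ 0.1774357 , -0.54638504,  0.2413669 ]), 'eef_rot': array([ 0.57156121,  0.41619946,  0.57240034, -0.41527538]), 'wrist_force': array([-0.05858806, -1.09808173, -1.00955576]), 'torque': array([-0.01703953, -0.02553742,  0.00224132]), 'opening': 0.9965497711647028}
scene {'vertical_fov': 57.83461537748083, 'cx': 320.18074171009084, 'cy': 236.77911983340465, 'pose': array([[ 0.37538292, -0.62998088,  0.67986157,  1.20338809],
       [ 0.92671292,  0.26859526, -0.26279221, -0.2642625 ],
       [-0.01705352,  0.72868421,  0.6846375 ,  0.80138105],
       [ 0.        ,  0.        ,  0.        ,  1.        ]])}
top {'vertical_fov': 47.96005393898469, 'cx': 321.1971997073112, 'cy': 242.51777934282092, 'pose': array([[-0.01924195,  0.9978575 , -0.0625313 ,  0.46284351],
       [-0.99979002, -0.01964467, -0.00583194,  0.00523566],
       [-0.00704785,  0.06240595,  0.99802596,  1.23142595],
       [ 0.        ,  0.        ,  0.        ,  1.        ]])}
{'vertical_fov': 64.50009176966034, 'cx': 326.6732398661088, 'cy': 243.40899312153965, 'tool_from_camera': array([[ 3.76252703e-04,  2.71561793e-01, -9.62420932e-01,
        -1.31478256e-01],
       [ 6.56481823e-06,  9.62421000e-01,  2.71561814e-01,
         6.92623114e-02],
       [ 9.99999929e-01, -1.08493985e-04,  3.60330749e-04,
        -1.26839244e-03],
       [ 0.00000000e+00,  0.00000000e+00,  0.00000000e+00,
         1.00000000e+00]])} 0.011
```

View pics/scene0.png

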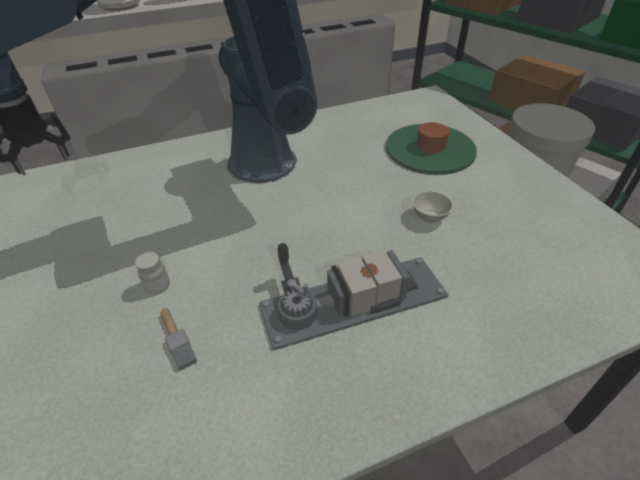

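View pics/top0.png

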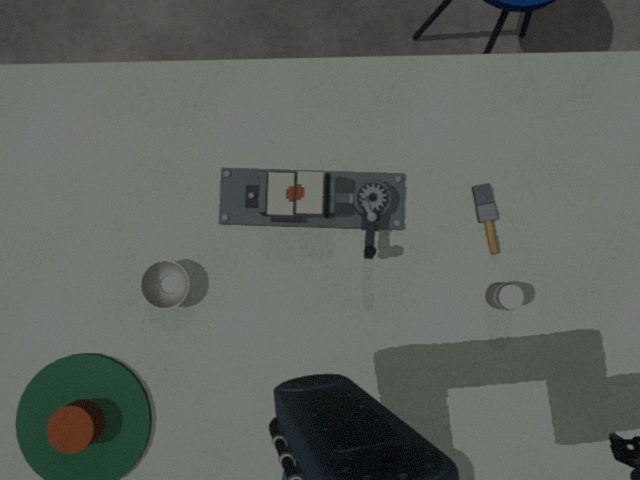

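```bash
cat > h.py <<'E'
import numpy as np
from bench import ctrl, eyes
from scipy.spatial.transform import Rotation as R
def ray(name,px,T=None):
    m=eyes.camera_model(name); f=240/np.tan(np.radians(m["vertical_fov"])/2)
    P=m["pose"] if T is None else T
    d=P[:3,:3]@np.array([(px[0]-m["cx"])/f,-(px[1]-m["cy"])/f,-1]); return P[:3,3],d
def onz(name,px,z,T=None):
    c,d=ray(name,px,T); return c+d*(z-c[2])/d[2]
def wristT():
    o=ctrl.get_obs(); T=np.eye(4); T[:3,3]=o["eef_pos"]; q=o["eef_rot"]
    T[:3,:3]=R.from_quat([q[1],q[2],q[3],q[0]]).as_matrix()
    return T@eyes.camera_model("wrist")["tool_from_camera"]
def proj(name,p,T=None):
    m=eyes.camera_model(name); f=240/np.tan(np.radians(m["vertical_fov"])/2)
    P=m["pose"] if T is None else T
    c=P[:3,:3].T@(np.array(p)-P[:3,3]); return m["cx"]+f*c[0]/-c[2], m["cy"]-f*c[1]/-c[2]
E
python3 - <<'E'
import cv2
a=cv2.imread("pics/top0.png")[155:275,210:420]; cv2.imwrite("pics/top0z.png",cv2.resize(a,None,fx=3.8,fy=3.8,interpolation=cv2.INTER_CUBIC))
a=cv2.imread("pics/scene0.png")[230:350,250:450]; cv2.imwrite("pics/scene0z.png",cv2.resize(a,None,fx=4,fy=4,interpolation=cv2.INTER_CUBIC))
E
```

```text
(no output)
```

View pics/top0z.png

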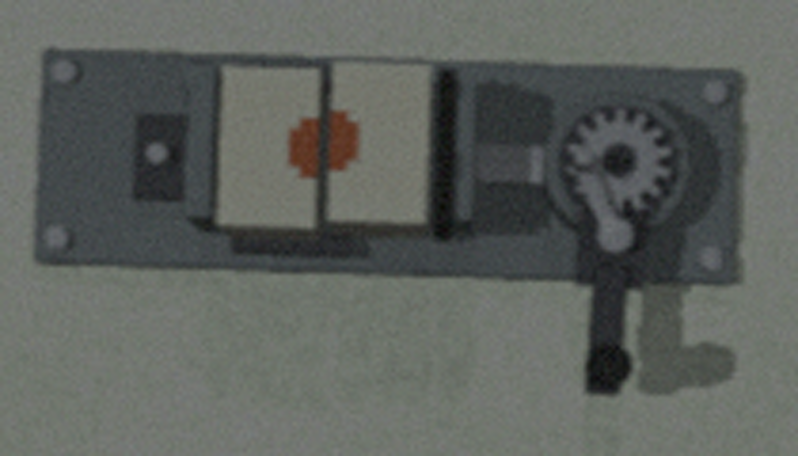

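View pics/scene0z.png

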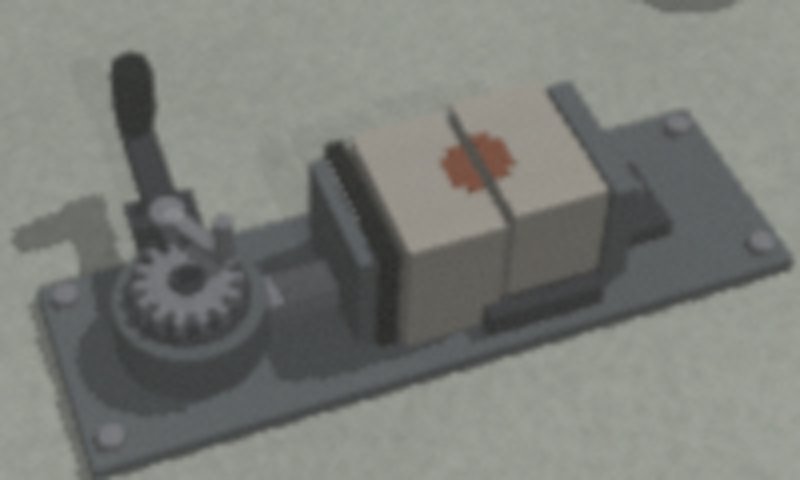

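Run:
```python
from h import *
np.set_printoptions(precision=4,suppress=True)
t=lambda u,v:(210+(u+.5)/3.8-.5,155+(v+.5)/3.8-.5)
s=lambda u,v:(250+(u+.5)/4-.5,230+(v+.5)/4-.5)
P={}
for n,u,v,z in [("wheel",619,158,.062),("grip",608,363,.113),("pivot",615,235,.075),("post",589,162,.098),("s1",62,70,.014),("s2",55,237,.014),("s3",715,92,.014),("s4",710,258,.014)]:
    P[n]=onz("top",t(u,v),z); print(n,P[n])
for n,u,v,z in [("wheel",186,281,.062),("griptop",131,62,.113),("posttop",222,221,.098),("pivot",166,211,.075),("s3",64,294,.014),("s1",762,241,.014),("s2",678,125,.014),("s4",110,436,.014)]:
    print("scene",n,onz("scene",s(u,v),z))
a=(P["s1"]+P["s2"]-P["s3"]-P["s4"])[:2]; print("yaw of +y from world y", np.arctan2(-a[0],a[1]))
```

```text
wheel [ 0.6351 -0.1019  0.062 ]
grip [ 0.5151 -0.0884  0.113 ]
pivot [ 0.5893 -0.0973  0.075 ]
post [ 0.6279 -0.0818  0.098 ]
s1 [0.7022 0.2266 0.014 ]
s2 [0.6015 0.2316 0.014 ]
s3 [ 0.6808 -0.1647  0.014 ]
s4 [ 0.5811 -0.1589  0.014 ]
scene wheel [ 0.6329 -0.1027  0.062 ]
scene griptop [ 0.5118 -0.0895  0.113 ]
scene posttop [ 0.6302 -0.0794  0.098 ]
scene pivot [ 0.5928 -0.0993  0.075 ]
scene s3 [ 0.5777 -0.1597  0.014 ]
scene s1 [0.6984 0.2272 0.014 ]
scene s2 [0.5991 0.2315 0.014 ]
scene s4 [ 0.6783 -0.1647  0.014 ]
yaw of +y from world y -0.05336898794860161
```

Run:
```python
from h import *
np.set_printoptions(precision=4,suppress=True)
q=ctrl.get_obs()["eef_rot"]; M=R.from_quat([q[1],q[2],q[3],q[0]]).as_matrix(); print(M)
zt=M[:,2]; print("toolz angle",np.arctan2(zt[1],zt[0]))
ey=np.array([.0533,.9986]);ex=np.array([.9986,-.0533]);w=np.array([.634,-.1022])
for a in [(0,24),(0,60),(-5,24)]: print(a,w+ex*a[0]/1000+ey*a[1]/1000)
```

```text
[[-0.0002  0.9512  0.3086]
 [ 0.0016  0.3086 -0.9512]
 [-1.      0.0003 -0.0016]]
toolz angle -1.2570342416420581
(0, 24) [ 0.6353 -0.0782]
(0, 60) [ 0.6372 -0.0423]
(-5, 24) [ 0.6303 -0.078 ]
```

>>> step_arm:
  xyz:
    - [40,40,0]
    - [70,80,0]
    - [100,120,0]
    - [135,160,0]
    - [170,200,0]
    - [205,240,0]
    - [240,280,0]
    - [275,320,0]
    - [310,355,0]
    - [345,390,0]
  spin: [0,0,0,-0.05,-0.1,-0.15,-0.2,-0.25,-0.3,-0.367]
  fingers: [50,0,0,0,0,0,0,0,0,0]

```text
time_s: 1.1
eef_pos: [0.5085, -0.1701, 0.2421]
eef_rot: [-0.486, -0.514, -0.486, 0.514]
wrist_force: [1.7, -1.2, 0.9]
opening: 0.001
```

>>> step_arm:
  xyz:
    - [35,36,0]
    - [70,72,-10]
    - [95,95,-30]
    - [114,109,-60]
    - [114,109,-70]
    - [114,109,-70]
  spin: [0,0,0,0,0,0]
  fingers: [0,0,0,0,0,0]

```text
time_s: 1.7
eef_pos: [0.6197, -0.0623, 0.1692]
eef_rot: [-0.485, -0.512, -0.489, 0.514]
wrist_force: [-0.8, -1.1, -0.8]
opening: 0.004
```

```bash
cat > w.py <<'E'
import sys,cv2
from h import *
np.set_printoptions(precision=4,suppress=True)
T=wristT(); o=ctrl.get_obs(); cv2.imwrite(f"pics/{sys.argv[1]}.png",eyes.camera("wrist")[:,:,::-1])
np.save(f"pics/{sys.argv[1]}.npy",T)
print(o["time_s"],o["eef_pos"],o["wrist_force"],o["opening"])
E
python3 w.py w1
```

```text
1.7 [ 0.6197 -0.0623  0.1692] [-0.8001 -1.1023 -0.7511] 0.004116000559850074
```

View pics/w1.png

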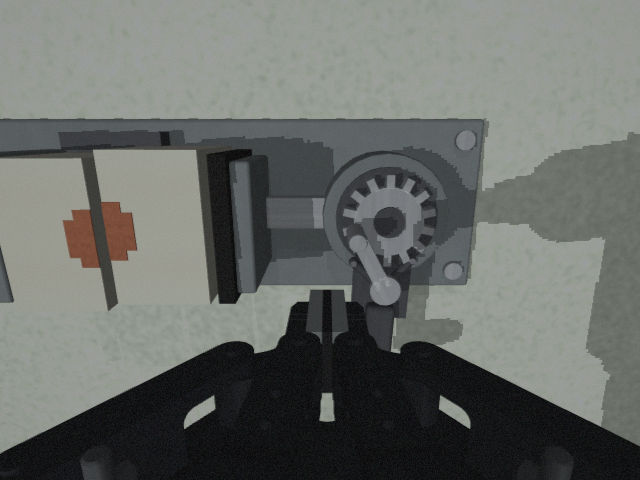

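Run:
```python
from h import *
np.set_printoptions(precision=4,suppress=True)
T=np.load("pics/w1.npy")
for n,p,z in [("wheel",(390,221),.062),("post",(358,243),.098),("pivot",(386,291),.075),("jawback",(252,287),.09),("jawbackfar",(262,160),.09),("tip",(327,300),.158)]: print(n,onz("wrist",p,z,T))
print(ctrl.get_obs()["eef_pos"])
```

```text
wheel [ 0.6334 -0.1021  0.062 ]
post [ 0.6303 -0.0787  0.098 ]
pivot [ 0.5907 -0.0972  0.075 ]
jawback [ 0.604  -0.0154  0.09  ]
jawbackfar [ 0.6774 -0.0287  0.09  ]
tip [ 0.6243 -0.0612  0.158 ]
[ 0.6205 -0.0632  0.1713]
```

>>> step_arm:
  xyz:
    - [14,14,-10]
    - [14,14,-30]
    - [14,14,-50]
    - [14,14,-70]
    - [14,14,-82]
    - [14,14,-82]
  spin: [0,0,0,0,0,0]
  fingers: [0,0,0,0,0,0]

```text
time_s: 2.35
eef_pos: [0.6346, -0.0498, 0.0897]
eef_rot: [-0.486, -0.513, -0.487, 0.514]
wrist_force: [-0.1, 0.2, 0.7]
opening: -0.001
```

```bash
python3 w.py w2
```

```text
2.35 [ 0.6346 -0.0498  0.0897] [-0.0928  0.1947  0.7074] -0.0012711744956367401
```

View pics/w2.png

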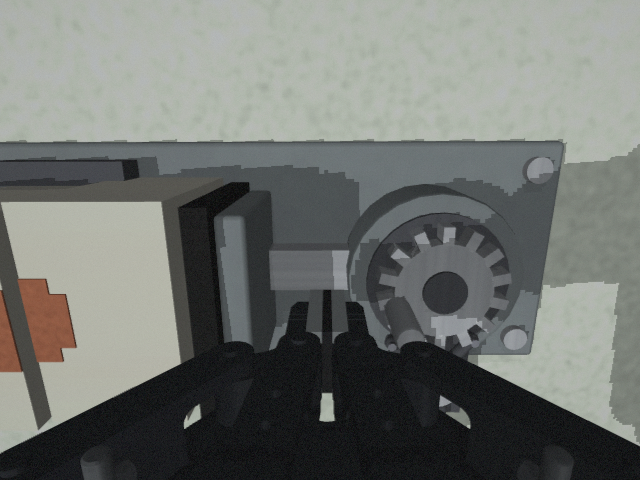

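>>> step_arm:
  xyz:
    - [0,-6,0]
    - [-1,-12,0]
    - [-1,-18,0]
    - [-1,-24,0]
    - [-2,-30,0]
    - [-2,-36,0]
    - [-2,-42,0]
    - [-2,-47,0]
  spin: [0,0,0,0,0,0,0,0]
  fingers: [0,0,0,0,0,0,0,0]

```text
time_s: 3.2
eef_pos: [0.6329, -0.0964, 0.0899]
eef_rot: [-0.486, -0.513, -0.487, 0.514]
wrist_force: [-1.5, 1.6, 0.2]
opening: 0.003
```

>>> step_arm:
  xyz:
    - [0,-2,0]
    - [0,-4,0]
    - [0,-6,0]
  spin: [0,0,0]
  fingers: [0,0,0]

```text
time_s: 3.5
eef_pos: [0.633, -0.1017, 0.0897]
eef_rot: [-0.486, -0.513, -0.487, 0.513]
wrist_force: [-1.7, 2.7, -0.5]
opening: -0.001
```

>>> step_arm:
  xyz:
    - [0,-1,0]
    - [0,-2,0]
    - [0,-3,0]
  spin: [0,0,0]
  fingers: [0,0,0]

```text
time_s: 3.8
eef_pos: [0.6333, -0.1047, 0.09]
eef_rot: [-0.486, -0.513, -0.487, 0.513]
wrist_force: [-2.2, 3.0, -0.8]
opening: 0.001
```

```bash
python3 w.py w3;  python3 -c "
from h import *;import cv2;cv2.imwrite('pics/top1.png',cv2.resize(eyes.camera('top')[155:275,330:430,::-1],None,fx=5,fy=5))"
```

```text
3.8 [ 0.6333 -0.1047  0.09  ] [-2.1671  3.0149 -0.7644] 0.0005818879275037251
```

View pics/w3.png

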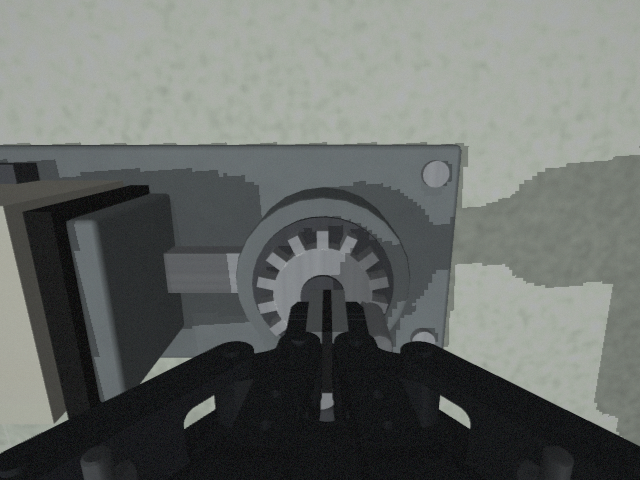

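>>> step_arm:
  xyz:
    - [0,-1,0]
    - [0,-2,0]
    - [0,-2,0]
  spin: [0,0,0]
  fingers: [0,0,0]

```text
time_s: 4.2
eef_pos: [0.6338, -0.1072, 0.0904]
eef_rot: [0.487, 0.513, 0.486, -0.513]
wrist_force: [-1.6, 2.0, -0.5]
opening: 0.002
```

>>> step_arm:
  xyz:
    - [0,-1,0]
    - [0,-2,0]
    - [0,-2,0]
  spin: [0,0,0]
  fingers: [0,0,0]

```text
time_s: 4.5
eef_pos: [0.6339, -0.1079, 0.0904]
eef_rot: [0.486, 0.514, 0.487, -0.513]
wrist_force: [0.0, 6.9, -0.4]
opening: 0.001
```

>>> step_arm:
  xyz:
    - [0,10,0]
    - [0,14,15]
    - [0,14,50]
    - [-30,14,80]
    - [-50,14,80]
  spin: [0,0,0,0,0]
  fingers: [0,0,0,30,52]

```text
time_s: 5.0
eef_pos: [0.5864, -0.0964, 0.1771]
eef_rot: [0.49, 0.514, 0.483, -0.512]
wrist_force: [1.5, 0.5, 1.1]
opening: 0.335
```

```bash
python3 w.py w4
```

```text
5.0 [ 0.5864 -0.0964  0.1771] [1.481  0.4659 1.0992] 0.3346543926917413
```

View pics/w4.png

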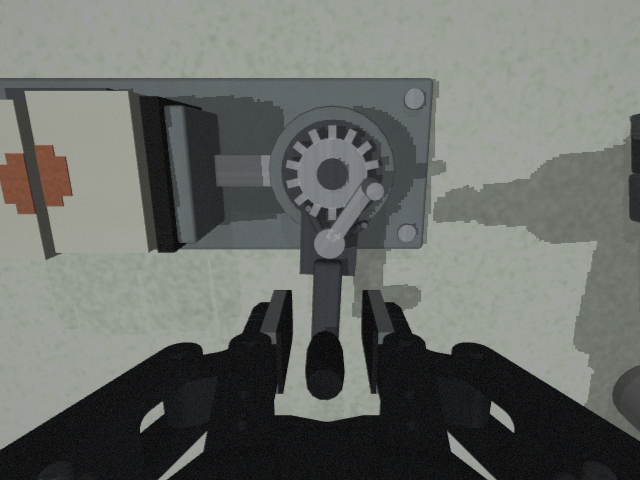

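Run:
```python
from h import *
np.set_printoptions(precision=4,suppress=True)
T=np.load("pics/w4.npy")
w=np.array([.6335,-.1022]);ey=np.array([.0533,.9986]);ex=np.array([.9986,-.0533])
for n,p,z in [("wheel",(333,174),.062),("post",(374,190),.098),("pivot",(329,245),.08),("grip",(325,353),.113),("gripb",(323,378),.09)]:
    a=onz("wrist",p,z,T); d=a[:2]-w; print(n,a,1e3*(d@ex),1e3*(d@ey))
```

```text
wheel [ 0.6326 -0.102   0.062 ] -0.8746335132457961 0.15798716267719085
post [ 0.6258 -0.1237  0.098 ] -6.583401012017003 -21.884679672740656
pivot [ 0.5905 -0.0971  0.08  ] -43.17851555336782 2.808495379809456
grip [ 0.5349 -0.0916  0.113 ] -99.04417020571783 5.331015422802336
gripb [ 0.5025 -0.0885  0.09  ] -131.55980030094986 6.668118364616067
```

>>> step_arm:
  xyz:
    - [-30,4,0]
    - [-60,8,0]
    - [-72,8,-10]
    - [-72,8,-40]
    - [-72,8,-70]
    - [-72,8,-95]
    - [-72,8,-95]
  spin: [-0.03,-0.06,-0.06,-0.06,-0.06,-0.06,-0.06]
  fingers: [52,52,52,52,52,52,40]

```text
time_s: 5.75
eef_pos: [0.5097, -0.0864, 0.0729]
eef_rot: [-0.469, -0.527, -0.472, 0.528]
wrist_force: [-0.5, 0.1, 0.5]
opening: 0.401
```

```bash
python3 w.py w5
```

```text
5.75 [ 0.5097 -0.0864  0.0729] [-0.5072  0.0816  0.5088] 0.4011368988045396
```

View pics/w5.png

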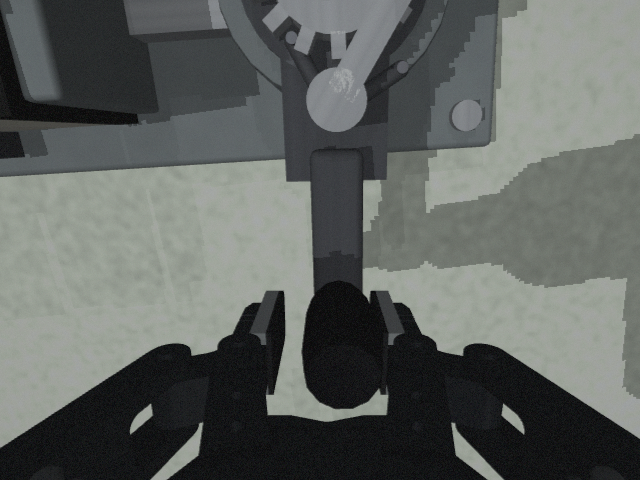

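>>> step_arm:
  xyz:
    - [4,-2,2]
    - [4,-2,2]
    - [4,-2,2]
    - [4,-2,2]
  spin: [0,0,0,0]
  fingers: [36,34,34,34]

```text
time_s: 6.2
eef_pos: [0.5162, -0.0892, 0.0783]
eef_rot: [0.471, 0.528, 0.47, -0.527]
wrist_force: [0.2, 0.6, 0.3]
opening: 0.341
```

```bash
python3 w.py w6
```

```text
6.2 [ 0.5162 -0.0892  0.0783] [0.2274 0.5948 0.2668] 0.3407626415279496
```

View pics/w6.png

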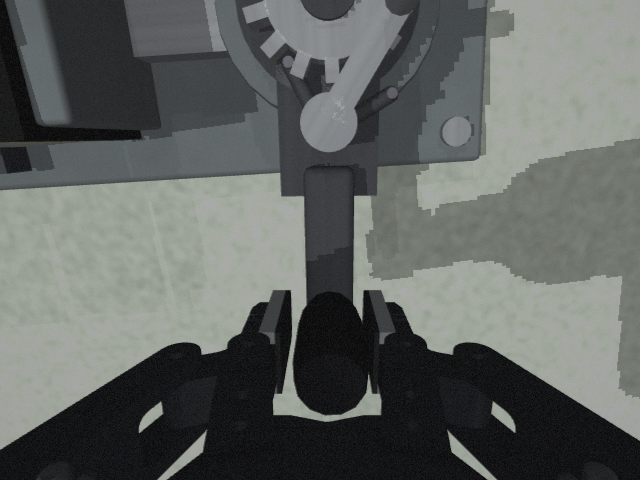

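```bash
cat > arc.py <<'E'
from h import *
import sys
w=np.array([.6337,-.1022]);ey=np.array([.0533,.9986]);ex=np.array([.9986,-.0533])
def P(t): return w+.12*(-np.cos(t)*ex+np.sin(t)*ey)
def now():
    o=ctrl.get_obs(); d=o["eef_pos"][:2]-w
    t=np.arctan2(d@ey,-(d@ex)); f=o["wrist_force"][:2]
    rad=-np.cos(t)*ex+np.sin(t)*ey; tan=np.sin(t)*ex+np.cos(t)*ey
    z=R.from_quat(np.roll(o["eef_rot"],-1)).as_matrix()[:,2]
    return o,t,np.linalg.norm(d),-f@tan,f@rad,z
if __name__=="__main__":
    o,t,r,ft,fr,z=now()
    yaw=np.arctan2(z[1],z[0]); 
    print("t %.2f th %.3f r %.4f pull %.2f rad %.2f z %.4f op %.3f"%(o["time_s"],t,r,ft,fr,o["eef_pos"][2],o["opening"]), "yaw th %.3f"%(-1.624-yaw))
    for s in sys.argv[1:]:
        a=float(s); d=1e3*(P(a)-o["eef_pos"][:2]); print("  th %.2f: %.1f %.1f spin %.3f"%(a,d[0],d[1],-(a-(-1.624-yaw))))
E
python3 arc.py -0.05 -.15 -.25 -.35 -.45 -.55 -.65 -.75 -.8 -.84 -.87
```

```text
t 6.25 th 0.057 r 0.1185 pull 0.93 rad 0.79 z 0.0780 op 0.343 yaw th 0.060
  th -0.05: -2.3 -12.7 spin 0.110
  th -0.15: -1.7 -24.6 spin 0.210
  th -0.25: 0.0 -36.5 spin 0.310
  th -0.35: 3.0 -48.1 spin 0.410
  th -0.45: 7.1 -59.4 spin 0.510
  th -0.55: 12.2 -70.2 spin 0.610
  th -0.65: 18.5 -80.5 spin 0.710
  th -0.75: 25.7 -90.1 spin 0.810
  th -0.80: 29.7 -94.6 spin 0.860
  th -0.84: 33.0 -98.0 spin 0.900
  th -0.87: 35.6 -100.5 spin 0.930
```

>>> step_arm:
  xyz:
    - [-2,-13,0]
    - [-2,-25,0]
    - [0,-36,0]
    - [3,-48,0]
    - [7,-59,0]
    - [12,-70,0]
    - [18,-80,0]
    - [26,-90,0]
  spin: [0.11,0.21,0.31,0.41,0.51,0.61,0.71,0.81]
  fingers: [34,34,34,34,34,34,34,34]

```text
time_s: 7.05
eef_pos: [0.5413, -0.1791, 0.0773]
eef_rot: [0.641, 0.298, 0.642, -0.298]
wrist_force: [-1.0, 0.4, -0.2]
opening: 0.339
```

```bash
python3 arc.py -.8 -.82 -.84 -.86 -.88 -.9
```

```text
t 7.05 th -0.748 r 0.1202 pull -0.97 rad 0.52 z 0.0773 op 0.339 yaw th -0.754
  th -0.80: 4.3 -4.6 spin 0.046
  th -0.82: 6.0 -6.3 spin 0.066
  th -0.84: 7.6 -8.0 spin 0.086
  th -0.86: 9.4 -9.7 spin 0.106
  th -0.88: 11.1 -11.3 spin 0.126
  th -0.90: 12.9 -12.9 spin 0.146
```

>>> step_arm:
  xyz:
    - [4,-5,0]
    - [8,-8,0]
    - [9,-10,0]
    - [9,-10,0]
  spin: [0.05,0.09,0.1,0.1]
  fingers: [34,34,34,34]

```text
time_s: 7.45
eef_pos: [0.5506, -0.1892, 0.0773]
eef_rot: [0.655, 0.267, 0.655, -0.267]
wrist_force: [0.4, -0.5, 0.5]
opening: 0.338
```

```bash
python3 arc.py  -.88 -.9
```

```text
t 7.45 th -0.862 r 0.1203 pull 0.64 rad 0.02 z 0.0773 op 0.338 yaw th -0.849
  th -0.88: 1.8 -1.3 spin 0.031
  th -0.90: 3.6 -2.9 spin 0.051
```

>>> step_arm:
  xyz:
    - [1,-1,0]
    - [2,-2,0]
    - [2,-2,0]
  spin: [0,0,0]
  fingers: [34,34,34]

```text
time_s: 7.75
eef_pos: [0.5513, -0.1897, 0.0771]
eef_rot: [0.653, 0.267, 0.656, -0.267]
wrist_force: [-5.3, 4.0, 4.9]
opening: 0.339
```

```bash
python3 arc.py  -.88 -.9; python3 w.py w7
```

```text
t 7.75 th -0.869 r 0.1202 pull -6.61 rad 0.69 z 0.0771 op 0.339 yaw th -0.850
  th -0.88: 1.2 -0.8 spin 0.030
  th -0.90: 2.9 -2.4 spin 0.050
7.75 [ 0.5513 -0.1897  0.0771] [-5.2864  4.0305  4.8675] 0.3388865117902877
```

View pics/w7.png

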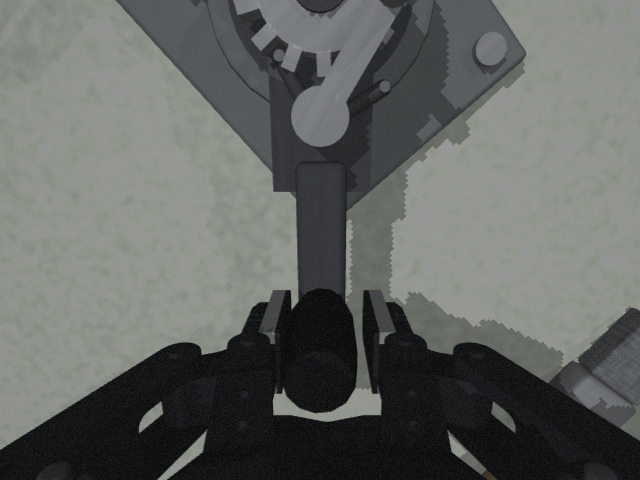

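```bash
python3 arc.py  -.84 -.8 -.76 -.72 -.68 -.64 -.6 -.56 -.52 -.48
```

```text
t 7.80 th -0.869 r 0.1203 pull -6.54 rad 1.15 z 0.0771 op 0.338 yaw th -0.850
  th -0.84: -2.3 2.6 spin -0.010
  th -0.80: -5.6 6.0 spin -0.050
  th -0.76: -8.8 9.6 spin -0.090
  th -0.72: -11.9 13.3 spin -0.130
  th -0.68: -14.7 17.2 spin -0.170
  th -0.64: -17.5 21.1 spin -0.210
  th -0.60: -20.1 25.2 spin -0.250
  th -0.56: -22.5 29.3 spin -0.290
  th -0.52: -24.7 33.5 spin -0.330
  th -0.48: -26.8 37.9 spin -0.370
```

>>> step_arm:
  xyz:
    - [-3,3,0]
    - [-6,7,0]
    - [-9.5,10.5,0]
    - [-12.5,14,0]
    - [-15.5,18,0]
  spin: [-0.01,-0.05,-0.09,-0.13,-0.17]
  fingers: [34,34,34,34,34]

```text
time_s: 8.3
eef_pos: [0.5373, -0.1731, 0.0775]
eef_rot: [0.63, 0.322, 0.629, -0.322]
wrist_force: [0.4, -1.1, -0.4]
opening: 0.338
```

```bash
python3 arc.py  -.64 -.6 -.56 -.52 -.48 -.44
```

```text
t 8.30 th -0.688 r 0.1197 pull 1.11 rad 0.35 z 0.0775 op 0.338 yaw th -0.678
  th -0.64: -3.6 4.5 spin -0.038
  th -0.60: -6.2 8.6 spin -0.078
  th -0.56: -8.6 12.7 spin -0.118
  th -0.52: -10.8 17.0 spin -0.158
  th -0.48: -12.9 21.3 spin -0.198
  th -0.44: -14.8 25.7 spin -0.238
```

>>> step_arm:
  xyz:
    - [-3.5,4.5,0]
    - [-6,8.5,0]
    - [-8.5,12.5,0]
    - [-11,17,0]
    - [-13,21,0]
    - [-15,25.5,0]
  spin: [-0.04,-0.08,-0.12,-0.16,-0.2,-0.24]
  fingers: [34,34,34,34,34,34]

```text
time_s: 8.9
eef_pos: [0.5233, -0.1491, 0.0777]
eef_rot: [0.588, 0.395, 0.585, -0.396]
wrist_force: [3.1, -6.6, -4.5]
opening: 0.339
```

```bash
python3 arc.py  -.4 -.36 -.32 -.28 -.24 -.2
```

```text
t 8.90 th -0.455 r 0.1200 pull 7.28 rad -0.26 z 0.0777 op 0.339 yaw th -0.437
  th -0.40: -2.5 6.2 spin -0.037
  th -0.36: -4.0 10.7 spin -0.077
  th -0.32: -5.4 15.3 spin -0.117
  th -0.28: -6.5 20.0 spin -0.157
  th -0.24: -7.5 24.7 spin -0.197
  th -0.20: -8.3 29.4 spin -0.237
```

>>> step_arm:
  xyz:
    - [-0.6,1.4,0]
    - [-1.2,2.8,0]
    - [-1.8,4.2,0]
    - [-2.3,5.6,0]
  spin: [-0.01,-0.02,-0.03,-0.04]
  fingers: [34,34,34,34]

```text
time_s: 9.3
eef_pos: [0.521, -0.1436, 0.0777]
eef_rot: [0.58, 0.406, 0.577, -0.407]
wrist_force: [3.0, -6.3, -3.9]
opening: 0.342
```

```bash
python3 arc.py  -.36 -.32 -.28 -.24 -.2
```

```text
t 9.30 th -0.405 r 0.1201 pull 6.99 rad -0.63 z 0.0777 op 0.342 yaw th -0.399
  th -0.36: -1.7 5.2 spin -0.039
  th -0.32: -3.0 9.8 spin -0.079
  th -0.28: -4.2 14.5 spin -0.119
  th -0.24: -5.2 19.1 spin -0.159
  th -0.20: -6.0 23.9 spin -0.199
```

>>> step_arm:
  xyz:
    - [-0.5,1.5,0]
    - [-1,3,0]
    - [-1.5,4.5,0]
    - [-2,6,0]
  spin: [-0.01,-0.02,-0.035,-0.05]
  fingers: [34,34,34,34]

```text
time_s: 9.7
eef_pos: [0.5189, -0.1376, 0.0777]
eef_rot: [0.57, 0.421, 0.566, -0.421]
wrist_force: [3.5, -6.4, -4.4]
opening: 0.337
```

```bash
python3 arc.py  -.32 -.28 -.24 -.2 -.16 -.12 -.08
```

```text
t 9.70 th -0.353 r 0.1201 pull 7.14 rad -1.42 z 0.0777 op 0.337 yaw th -0.349
  th -0.32: -1.0 3.8 spin -0.029
  th -0.28: -2.2 8.5 spin -0.069
  th -0.24: -3.2 13.2 spin -0.109
  th -0.20: -4.0 17.9 spin -0.149
  th -0.16: -4.6 22.7 spin -0.189
  th -0.12: -5.0 27.4 spin -0.229
  th -0.08: -5.2 32.2 spin -0.269
```

>>> step_arm:
  xyz:
    - [-0.8,3.8,0]
    - [-1.6,7,0]
    - [-2.4,10.2,0]
    - [-3.2,13.4,0]
    - [-3.7,16,0]
    - [-4,18,0]
  spin: [-0.03,-0.06,-0.09,-0.115,-0.135,-0.15]
  fingers: [34,34,34,34,34,34]

```text
time_s: 10.3
eef_pos: [0.5147, -0.1195, 0.0777]
eef_rot: [0.537, 0.462, 0.533, -0.463]
wrist_force: [2.7, -7.0, -3.3]
opening: 0.341
```

```bash
python3 arc.py  -.16 -.12 -.08 -.04 0 .04
```

```text
t 10.30 th -0.198 r 0.1202 pull 7.29 rad -1.69 z 0.0777 op 0.341 yaw th -0.199
  th -0.16: -0.3 4.6 spin -0.039
  th -0.12: -0.8 9.3 spin -0.079
  th -0.08: -1.0 14.1 spin -0.119
  th -0.04: -1.0 18.9 spin -0.159
  th 0.00: -0.9 23.7 spin -0.199
  th 0.04: -0.5 28.5 spin -0.239
```

>>> step_arm:
  xyz:
    - [-0.3,3.2,0]
    - [-0.6,6.4,0]
    - [-0.8,9.4,0]
    - [-0.9,12,0]
    - [-1,14,0]
  spin: [-0.03,-0.055,-0.08,-0.1,-0.12]
  fingers: [34,34,34,34,34]

```text
time_s: 10.8
eef_pos: [0.5136, -0.1056, 0.0777]
eef_rot: [0.508, 0.493, 0.505, -0.494]
wrist_force: [1.3, -6.9, -2.7]
opening: 0.337
```

```bash
python3 arc.py -.04 0 .04 .08 .12;  python3 -c "
from h import *;import cv2;cv2.imwrite('pics/top2.png',cv2.resize(eyes.camera('top')[155:275,210:420,::-1],None,fx=3.8,fy=3.8,interpolation=cv2.INTER_CUBIC))"
```

```text
t 10.80 th -0.082 r 0.1202 pull 6.89 rad -1.15 z 0.0777 op 0.337 yaw th -0.079
  th -0.04: 0.1 5.0 spin -0.039
  th 0.00: 0.3 9.8 spin -0.079
  th 0.04: 0.6 14.6 spin -0.119
  th 0.08: 1.2 19.4 spin -0.159
  th 0.12: 1.9 24.1 spin -0.199
```

View pics/top2.png

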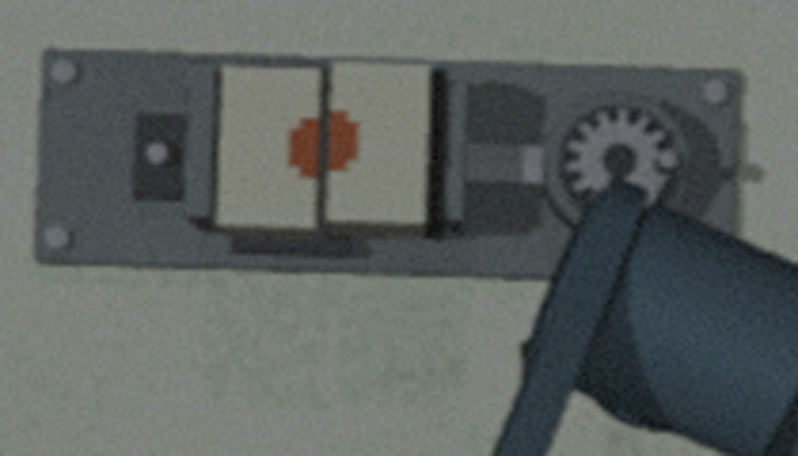

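>>> step_arm:
  xyz:
    - [0,2.5,0]
    - [0.1,5,0]
    - [0.2,7,0]
    - [0.3,9,0]
    - [0.3,10.5,0]
  spin: [-0.02,-0.04,-0.055,-0.07,-0.085]
  fingers: [34,34,34,34,34]

```text
time_s: 11.35
eef_pos: [0.5138, -0.0951, 0.0777]
eef_rot: [-0.486, -0.514, -0.484, 0.515]
wrist_force: [0.1, -7.9, -2.1]
opening: 0.339
```

```bash
python3 arc.py .04 .08 .12 .16 .2
```

```text
t 11.35 th 0.006 r 0.1201 pull 7.84 rad -0.60 z 0.0777 op 0.339 yaw th 0.006
  th 0.04: 0.5 4.1 spin -0.034
  th 0.08: 1.0 8.9 spin -0.074
  th 0.12: 1.7 13.6 spin -0.114
  th 0.16: 2.6 18.3 spin -0.154
  th 0.20: 3.8 23.0 spin -0.194
```

>>> step_arm:
  xyz:
    - [0.3,2.5,0]
    - [0.6,5,0]
    - [0.9,7,0]
    - [1.1,9,0]
    - [1.2,10.5,0]
  spin: [-0.02,-0.04,-0.06,-0.075,-0.09]
  fingers: [34,34,34,34,34]

```text
time_s: 11.85
eef_pos: [0.5148, -0.0846, 0.0777]
eef_rot: [-0.463, -0.536, -0.46, 0.536]
wrist_force: [-0.3, -8.3, -1.9]
opening: 0.341
```

```bash
python3 arc.py .12 .16 .2 .24 .28
```

```text
t 11.85 th 0.094 r 0.1202 pull 8.21 rad -0.90 z 0.0777 op 0.341 yaw th 0.096
  th 0.12: 0.7 3.1 spin -0.024
  th 0.16: 1.6 7.8 spin -0.064
  th 0.20: 2.7 12.5 spin -0.104
  th 0.24: 4.0 17.1 spin -0.144
  th 0.28: 5.5 21.7 spin -0.184
```

>>> step_arm:
  xyz:
    - [0.4,2,0]
    - [0.9,4,0]
    - [1.3,6,0]
    - [1.7,8,0]
  spin: [-0.02,-0.035,-0.05,-0.065]
  fingers: [34,34,34,34]

```text
time_s: 12.25
eef_pos: [0.5164, -0.0766, 0.0776]
eef_rot: [-0.445, -0.55, -0.442, 0.551]
wrist_force: [0.1, -7.4, -1.6]
opening: 0.34
```

```bash
python3 arc.py .2 .24 .28 .32
```

```text
t 12.25 th 0.162 r 0.1201 pull 7.23 rad -1.71 z 0.0776 op 0.340 yaw th 0.161
  th 0.20: 1.2 4.4 spin -0.039
  th 0.24: 2.5 9.1 spin -0.079
  th 0.28: 3.9 13.6 spin -0.119
  th 0.32: 5.6 18.1 spin -0.159
```

>>> step_arm:
  xyz:
    - [0.5,2,0]
    - [1.1,4,0]
    - [1.7,6,0]
    - [2.2,7.5,0]
  spin: [-0.02,-0.035,-0.05,-0.065]
  fingers: [34,34,34,34]

```text
time_s: 12.65
eef_pos: [0.5185, -0.069, 0.0776]
eef_rot: [-0.427, -0.564, -0.424, 0.565]
wrist_force: [-1.3, -6.9, -0.5]
opening: 0.342
```

```bash
python3 arc.py .28 .32 .36 .4 .44
```

```text
t 12.65 th 0.227 r 0.1199 pull 6.98 rad -0.67 z 0.0776 op 0.342 yaw th 0.226
  th 0.28: 1.8 6.1 spin -0.054
  th 0.32: 3.5 10.6 spin -0.094
  th 0.36: 5.3 15.0 spin -0.134
  th 0.40: 7.3 19.4 spin -0.174
  th 0.44: 9.5 23.6 spin -0.214
```

>>> step_arm:
  xyz:
    - [0.7,2.2,0]
    - [1.4,4.5,0]
    - [2.1,6.5,0]
    - [2.7,8.5,0]
  spin: [-0.02,-0.04,-0.055,-0.075]
  fingers: [34,34,34,34]

```text
time_s: 13.05
eef_pos: [0.5211, -0.0605, 0.0776]
eef_rot: [-0.405, -0.58, -0.403, 0.581]
wrist_force: [-2.3, -6.9, -0.1]
opening: 0.341
```

```bash
python3 arc.py .32 .36 .4 .44
```

```text
t 13.05 th 0.301 r 0.1201 pull 7.28 rad -0.23 z 0.0776 op 0.341 yaw th 0.301
  th 0.32: 0.9 2.1 spin -0.019
  th 0.36: 2.7 6.5 spin -0.059
  th 0.40: 4.7 10.9 spin -0.099
  th 0.44: 6.9 15.2 spin -0.139
```

>>> step_arm:
  xyz:
    - [0.9,2.2,0]
    - [1.8,4.5,0]
    - [2.7,6.5,0]
    - [3.6,8.3,0]
  spin: [-0.02,-0.04,-0.06,-0.075]
  fingers: [34,34,34,34]

```text
time_s: 13.45
eef_pos: [0.5245, -0.0521, 0.0776]
eef_rot: [-0.383, -0.595, -0.381, 0.596]
wrist_force: [-2.3, -6.6, 1.7]
opening: 0.342
```

```bash
python3 arc.py .42 .44; python3 -c "
from h import *;import cv2;cv2.imwrite('pics/top3.png',cv2.resize(eyes.camera('top')[155:275,210:420,::-1],None,fx=3.8,fy=3.8,interpolation=cv2.INTER_CUBIC))
cv2.imwrite('pics/scene3.png',cv2.resize(eyes.camera('scene')[230:350,250:450,::-1],None,fx=4,fy=4,interpolation=cv2.INTER_CUBIC))"
```

```text
t 13.45 th 0.377 r 0.1201 pull 7.01 rad -0.65 z 0.0776 op 0.342 yaw th 0.376
  th 0.42: 2.4 4.6 spin -0.044
  th 0.44: 3.5 6.8 spin -0.064
```

View pics/top3.png

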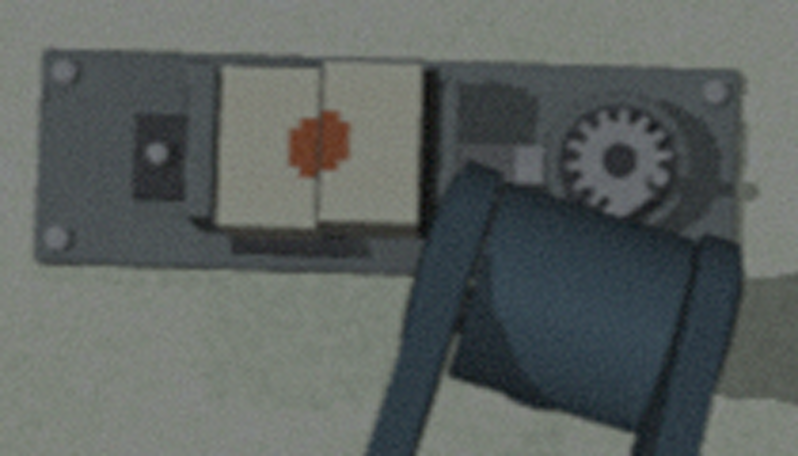

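View pics/scene3.png

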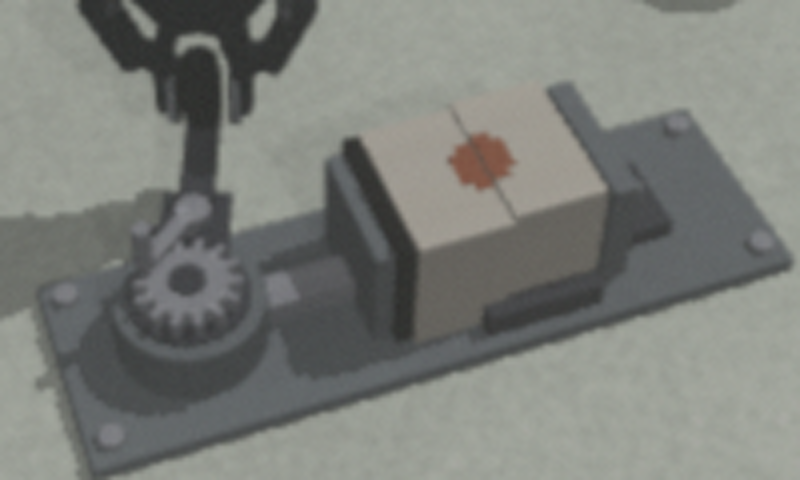

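>>> step_arm:
  xyz:
    - [0.9,1.8,0]
    - [1.8,3.5,0]
    - [2.8,5.2,0]
    - [3.5,6.7,0]
  spin: [-0.015,-0.03,-0.045,-0.06]
  fingers: [34,34,34,34]

```text
time_s: 13.95
eef_pos: [0.5279, -0.0454, 0.0776]
eef_rot: [-0.365, -0.606, -0.363, 0.607]
wrist_force: [-2.1, -6.4, 0.4]
opening: 0.334
```

```bash
python3 arc.py .35 .22 .1 -.02 -.14 -.26 -.38 -.5 -.62 -.74 -.8 -.84 -.86
```

```text
t 13.95 th 0.440 r 0.1201 pull 6.65 rad -1.23 z 0.0776 op 0.334 yaw th 0.436
  th 0.35: -4.6 -9.7 spin 0.086
  th 0.22: -9.8 -24.4 spin 0.216
  th 0.10: -12.8 -38.5 spin 0.336
  th -0.02: -14.2 -52.8 spin 0.456
  th -0.14: -13.8 -67.2 spin 0.576
  th -0.26: -11.7 -81.4 spin 0.696
  th -0.38: -7.9 -95.3 spin 0.816
  th -0.50: -2.5 -108.6 spin 0.936
  th -0.62: 4.5 -121.2 spin 1.056
  th -0.74: 13.0 -132.9 spin 1.176
  th -0.80: 17.7 -138.3 spin 1.236
  th -0.84: 21.0 -141.8 spin 1.276
  th -0.86: 22.7 -143.4 spin 1.296
```

>>> step_arm:
  xyz:
    - [-4.5,-9.5,0]
    - [-10,-24,0]
    - [-13,-38,0]
    - [-14,-53,0]
    - [-14,-67,0]
    - [-12,-81,0]
    - [-8,-95,0]
    - [-3,-108,0]
    - [4.5,-121,0]
    - [13,-133,0]
  spin: [0.08,0.21,0.335,0.455,0.575,0.695,0.815,0.935,1.055,1.175]
  fingers: [34,34,34,34,34,34,34,34,34,34]

```text
time_s: 14.95
eef_pos: [0.541, -0.1773, 0.0773]
eef_rot: [0.64, 0.301, 0.64, -0.301]
wrist_force: [-1.1, 1.3, 0.4]
opening: 0.342
```

```bash
python3 arc.py -.8 -.84 -.86
```

```text
t 14.95 th -0.734 r 0.1193 pull -1.66 rad 0.02 z 0.0773 op 0.342 yaw th -0.744
  th -0.80: 4.6 -6.4 spin 0.056
  th -0.84: 8.0 -9.9 spin 0.096
  th -0.86: 9.7 -11.6 spin 0.116
```

>>> step_arm:
  xyz:
    - [4.5,-6.5,0]
    - [8,-10,0]
    - [9.5,-11.5,0]
    - [9.5,-11.5,0]
  spin: [0.056,0.096,0.11,0.11]
  fingers: [34,34,34,34]

```text
time_s: 15.35
eef_pos: [0.5507, -0.1886, 0.0773]
eef_rot: [0.655, 0.267, 0.654, -0.267]
wrist_force: [-0.1, 0.1, -0.7]
opening: 0.336
```

```bash
python3 arc.py -.82 -.76 -.7 -.65 -.6 -.56 -.53 -.51
```

```text
t 15.35 th -0.858 r 0.1198 pull -0.15 rad 0.02 z 0.0773 op 0.336 yaw th -0.849
  th -0.82: -3.4 3.1 spin -0.029
  th -0.76: -8.2 8.4 spin -0.089
  th -0.70: -12.7 14.1 spin -0.149
  th -0.65: -16.2 18.9 spin -0.199
  th -0.60: -19.5 24.0 spin -0.249
  th -0.56: -21.9 28.1 spin -0.289
  th -0.53: -23.6 31.3 spin -0.319
  th -0.51: -24.7 33.4 spin -0.339
```

>>> step_arm:
  xyz:
    - [-3.4,3.1,0]
    - [-8.2,8.4,0]
    - [-12.7,14.1,0]
    - [-16.2,18.9,0]
    - [-19.5,24,0]
    - [-22,28,0]
    - [-23.6,31.3,0]
  spin: [-0.03,-0.09,-0.15,-0.2,-0.25,-0.29,-0.32]
  fingers: [34,34,34,34,34,34,34]

```text
time_s: 16.05
eef_pos: [0.5269, -0.1569, 0.0775]
eef_rot: [0.604, 0.368, 0.603, -0.369]
wrist_force: [0.1, -1.3, -0.7]
opening: 0.341
```

```bash
python3 arc.py -.51 -.49 -.47 -.45 -.43 -.41
```

```text
t 16.05 th -0.527 r 0.1200 pull 1.24 rad 0.51 z 0.0775 op 0.341 yaw th -0.528
  th -0.51: -0.9 1.8 spin -0.018
  th -0.49: -1.9 3.9 spin -0.038
  th -0.47: -2.9 6.1 spin -0.058
  th -0.45: -3.9 8.3 spin -0.078
  th -0.43: -4.8 10.6 spin -0.098
  th -0.41: -5.6 12.8 spin -0.118
```

>>> step_arm:
  xyz:
    - [-0.8,1.6,0]
    - [-1.5,3.2,0]
    - [-2.2,4.7,0]
    - [-2.9,6.1,0]
  spin: [-0.015,-0.03,-0.045,-0.058]
  fingers: [34,34,34,34]

```text
time_s: 16.45
eef_pos: [0.5245, -0.1517, 0.0776]
eef_rot: [0.593, 0.385, 0.592, -0.386]
wrist_force: [2.1, -5.3, -2.5]
opening: 0.342
```

```bash
python3 arc.py -.45 -.43 -.41 -.39
```

```text
t 16.45 th -0.479 r 0.1199 pull 5.68 rad 0.24 z 0.0776 op 0.342 yaw th -0.471
  th -0.45: -1.5 3.1 spin -0.021
  th -0.43: -2.4 5.3 spin -0.041
  th -0.41: -3.3 7.6 spin -0.061
  th -0.39: -4.1 9.8 spin -0.081
```

>>> step_arm:
  xyz:
    - [-0.6,1.2,0]
    - [-1.1,2.4,0]
    - [-1.6,3.5,0]
    - [-2,4.6,0]
  spin: [-0.01,-0.02,-0.03,-0.04]
  fingers: [34,34,34,34]

```text
time_s: 16.85
eef_pos: [0.5227, -0.1476, 0.0776]
eef_rot: [0.586, 0.397, 0.584, -0.398]
wrist_force: [2.4, -7.4, -3.4]
opening: 0.338
```

```bash
python3 arc.py -.41 -.39 -.37 -.35
```

```text
t 16.85 th -0.441 r 0.1199 pull 7.78 rad 0.62 z 0.0776 op 0.338 yaw th -0.431
  th -0.41: -1.4 3.5 spin -0.021
  th -0.39: -2.2 5.7 spin -0.041
  th -0.37: -3.0 8.0 spin -0.061
  th -0.35: -3.7 10.3 spin -0.081
```

>>> step_arm:
  xyz:
    - [-0.5,1.2,0]
    - [-1,2.4,0]
    - [-1.4,3.6,0]
    - [-1.8,4.7,0]
  spin: [-0.01,-0.02,-0.03,-0.04]
  fingers: [34,34,34,34]

```text
time_s: 17.25
eef_pos: [0.5208, -0.1429, 0.0776]
eef_rot: [0.578, 0.409, 0.576, -0.409]
wrist_force: [2.2, -7.1, -2.1]
opening: 0.335
```

```bash
python3 arc.py -.37 -.35 -.33 -.31
```

```text
t 17.25 th -0.399 r 0.1200 pull 7.46 rad 0.35 z 0.0776 op 0.335 yaw th -0.391
  th -0.37: -1.1 3.3 spin -0.021
  th -0.35: -1.9 5.6 spin -0.041
  th -0.33: -2.5 7.9 spin -0.061
  th -0.31: -3.2 10.2 spin -0.081
```

>>> step_arm:
  xyz:
    - [-0.4,1.2,0]
    - [-0.8,2.4,0]
    - [-1.2,3.6,0]
    - [-1.6,4.7,0]
  spin: [-0.01,-0.02,-0.03,-0.04]
  fingers: [34,34,34,34]

```text
time_s: 17.65
eef_pos: [0.5192, -0.1382, 0.0776]
eef_rot: [0.569, 0.42, 0.568, -0.421]
wrist_force: [1.9, -7.1, -2.8]
opening: 0.343
```

```bash
python3 arc.py -.33 -.31 -.29 -.27
```

```text
t 17.65 th -0.358 r 0.1200 pull 7.31 rad 0.30 z 0.0776 op 0.343 yaw th -0.351
  th -0.33: -0.9 3.2 spin -0.021
  th -0.31: -1.6 5.6 spin -0.041
  th -0.29: -2.2 7.9 spin -0.061
  th -0.27: -2.7 10.2 spin -0.081
```

>>> step_arm:
  xyz:
    - [-0.4,1.2,0]
    - [-0.7,2.4,0]
    - [-1.1,3.6,0]
    - [-1.4,4.8,0]
  spin: [-0.01,-0.02,-0.03,-0.04]
  fingers: [34,34,34,34]

```text
time_s: 18.05
eef_pos: [0.5177, -0.1335, 0.0776]
eef_rot: [0.561, 0.431, 0.559, -0.432]
wrist_force: [3.1, -7.3, -2.7]
opening: 0.346
```

```bash
python3 arc.py -.29 -.27 -.25
```

```text
t 18.05 th -0.317 r 0.1201 pull 7.87 rad -1.09 z 0.0776 op 0.346 yaw th -0.311
  th -0.29: -0.7 3.1 spin -0.021
  th -0.27: -1.2 5.5 spin -0.041
  th -0.25: -1.7 7.8 spin -0.061
```

>>> step_arm:
  xyz:
    - [-0.3,1.2,0]
    - [-0.6,2.4,0]
    - [-0.9,3.6,0]
    - [-1.2,4.8,0]
  spin: [-0.01,-0.02,-0.03,-0.04]
  fingers: [34,34,34,34]

```text
time_s: 18.45
eef_pos: [0.5165, -0.1287, 0.0775]
eef_rot: [0.552, 0.442, 0.551, -0.443]
wrist_force: [2.1, -7.6, -2.7]
opening: 0.34
```

```bash
python3 arc.py -.25 -.23 -.21; python3 -c "
from h import *;import cv2
cv2.imwrite('pics/scene4.png',cv2.resize(eyes.camera('scene')[230:350,250:450,::-1],None,fx=4,fy=4,interpolation=cv2.INTER_CUBIC))"
```

```text
t 18.45 th -0.275 r 0.1202 pull 7.85 rad -0.43 z 0.0775 op 0.340 yaw th -0.271
  th -0.25: -0.5 3.0 spin -0.021
  th -0.23: -0.9 5.4 spin -0.041
  th -0.21: -1.3 7.7 spin -0.061
```

View pics/scene4.png

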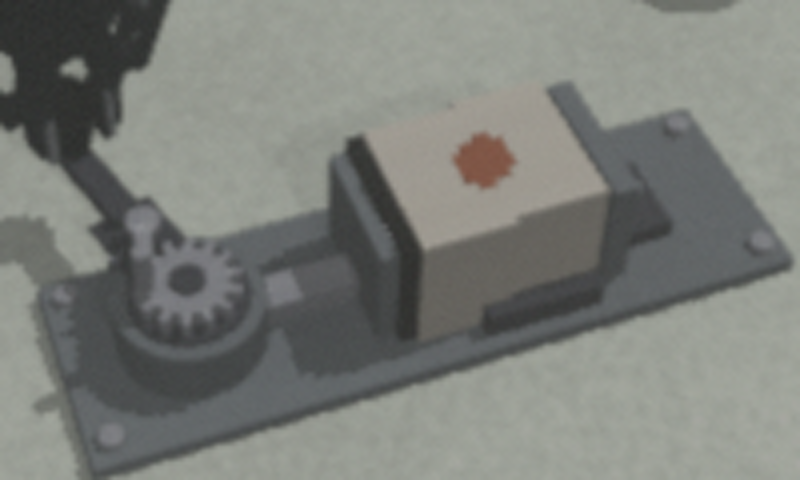

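>>> step_arm:
  xyz:
    - [-0.25,1.2,0]
    - [-0.5,2.4,0]
    - [-0.7,3.5,0]
  spin: [-0.01,-0.02,-0.03]
  fingers: [34,34,34]

```text
time_s: 18.8
eef_pos: [0.5157, -0.1252, 0.0776]
eef_rot: [0.545, 0.451, 0.544, -0.451]
wrist_force: [2.3, -7.1, -3.1]
opening: 0.338
```

```bash
python3 arc.py -.23 -.21
```

```text
t 18.80 th -0.246 r 0.1202 pull 7.44 rad -0.87 z 0.0776 op 0.338 yaw th -0.241
  th -0.23: -0.2 1.9 spin -0.011
  th -0.21: -0.6 4.3 spin -0.031
```

>>> step_arm:
  xyz:
    - [-0.2,1.2,0]
    - [-0.4,2.4,0]
    - [-0.6,3.5,0]
  spin: [-0.01,-0.02,-0.03]
  fingers: [34,34,34]

```text
time_s: 19.1
eef_pos: [0.5151, -0.1217, 0.0775]
eef_rot: [0.539, 0.459, 0.537, -0.459]
wrist_force: [2.3, -6.6, -2.6]
opening: 0.339
```

```bash
python3 arc.py -.2 -.18
```

```text
t 19.10 th -0.216 r 0.1202 pull 6.92 rad -1.17 z 0.0775 op 0.339 yaw th -0.211
  th -0.20: -0.1 2.0 spin -0.011
  th -0.18: -0.4 4.3 spin -0.031
```

>>> step_arm:
  xyz:
    - [-0.1,1.2,0]
    - [-0.2,2.4,0]
    - [-0.3,3.5,0]
  spin: [-0.01,-0.02,-0.03]
  fingers: [34,34,34]

```text
time_s: 19.4
eef_pos: [0.5146, -0.1182, 0.0775]
eef_rot: [0.532, 0.467, 0.53, -0.467]
wrist_force: [0.1, -8.5, -1.8]
opening: 0.341
```

```bash
python3 arc.py -.15 -.12
```

```text
t 19.40 th -0.187 r 0.1201 pull 8.44 rad 1.06 z 0.0775 op 0.341 yaw th -0.181
  th -0.15: -0.4 4.4 spin -0.031
  th -0.12: -0.7 8.0 spin -0.061
```

>>> step_arm:
  xyz:
    - [-0.1,1.2,0]
    - [-0.2,2.4,0]
    - [-0.3,3.5,0]
  spin: [-0.01,-0.02,-0.03]
  fingers: [34,34,34]

```text
time_s: 19.7
eef_pos: [0.5143, -0.1147, 0.0775]
eef_rot: [0.524, 0.475, 0.523, -0.475]
wrist_force: [0.3, -7.7, -1.0]
opening: 0.341
```

```bash
python3 arc.py -.12 -.1
```

```text
t 19.70 th -0.158 r 0.1200 pull 7.72 rad 0.55 z 0.0775 op 0.341 yaw th -0.151
  th -0.12: -0.4 4.5 spin -0.031
  th -0.10: -0.5 6.9 spin -0.051
```

>>> step_arm:
  xyz:
    - [-0.1,1.2,0]
    - [-0.1,2.4,0]
    - [-0.2,3.5,0]
  spin: [-0.01,-0.02,-0.03]
  fingers: [34,34,34]

```text
time_s: 20.0
eef_pos: [0.5141, -0.1112, 0.0775]
eef_rot: [0.517, 0.482, 0.516, -0.483]
wrist_force: [0.7, -7.3, -1.5]
opening: 0.339
```

```bash
python3 arc.py -.1
```

```text
t 20.00 th -0.128 r 0.1199 pull 7.32 rad -0.11 z 0.0775 op 0.339 yaw th -0.121
  th -0.10: -0.3 3.4 spin -0.021
```

>>> step_arm:
  xyz:
    - [0,1.2,0]
    - [0,2.4,0]
    - [0,3.5,0]
  spin: [-0.01,-0.02,-0.03]
  fingers: [34,34,34]

```text
time_s: 20.3
eef_pos: [0.514, -0.1077, 0.0775]
eef_rot: [0.51, 0.49, 0.509, -0.491]
wrist_force: [0.1, -6.9, -1.5]
opening: 0.341
```

```bash
python3 arc.py -.05 0 .05
```

```text
t 20.30 th -0.099 r 0.1198 pull 6.93 rad 0.20 z 0.0775 op 0.341 yaw th -0.091
  th -0.05: -0.3 5.9 spin -0.041
  th 0.00: -0.2 11.9 spin -0.091
  th 0.05: 0.3 17.8 spin -0.141
```

>>> step_arm:
  xyz:
    - [0,1.2,0]
    - [-0.1,2.4,0]
    - [-0.1,3.6,0]
  spin: [-0.01,-0.02,-0.03]
  fingers: [34,34,34]

```text
time_s: 20.6
eef_pos: [0.5139, -0.1041, 0.0775]
eef_rot: [0.503, 0.498, 0.501, -0.498]
wrist_force: [1.3, -7.1, -1.0]
opening: 0.342
```

>>> step_arm:
  xyz:
    - [0,1.2,0]
    - [0,2.4,0]
    - [0,3.6,0]
  spin: [-0.01,-0.02,-0.03]
  fingers: [34,34,34]

```text
time_s: 20.9
eef_pos: [0.5139, -0.1005, 0.0775]
eef_rot: [-0.495, -0.505, -0.494, 0.506]
wrist_force: [-0.4, -7.5, -1.0]
opening: 0.34
```

```bash
python3 arc.py 0 .05; python3 -c "
from h import *;import cv2
cv2.imwrite('pics/scene5.png',cv2.resize(eyes.camera('scene')[230:350,250:450,::-1],None,fx=4,fy=4,interpolation=cv2.INTER_CUBIC))"
```

```text
t 20.90 th -0.039 r 0.1198 pull 7.53 rad 0.28 z 0.0775 op 0.340 yaw th -0.031
  th 0.00: -0.1 4.7 spin -0.031
  th 0.05: 0.4 10.6 spin -0.081
```

View pics/scene5.png

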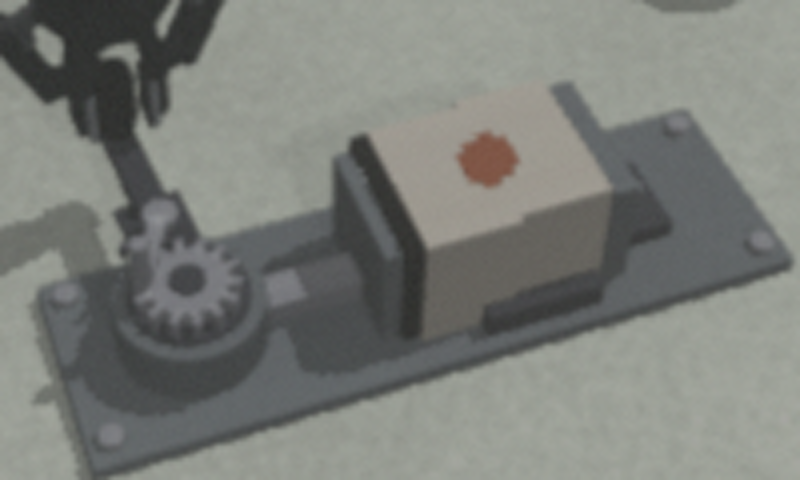

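>>> step_arm:
  xyz:
    - [0,1.2,0]
    - [0,2.4,0]
    - [0.1,3.6,0]
  spin: [-0.01,-0.02,-0.03]
  fingers: [34,34,34]

```text
time_s: 21.25
eef_pos: [0.5139, -0.0968, 0.0775]
eef_rot: [-0.487, -0.512, -0.486, 0.513]
wrist_force: [-1.3, -7.6, -0.4]
opening: 0.339
```

>>> step_arm:
  xyz:
    - [0.1,1.2,0]
    - [0.2,2.4,0]
    - [0.3,3.6,0]
  spin: [-0.01,-0.02,-0.03]
  fingers: [34,34,34]

```text
time_s: 21.55
eef_pos: [0.5141, -0.0933, 0.0775]
eef_rot: [-0.48, -0.52, -0.479, 0.521]
wrist_force: [-1.2, -7.0, -0.5]
opening: 0.344
```

>>> step_arm:
  xyz:
    - [0.1,1.2,0]
    - [0.2,2.4,0]
    - [0.4,3.6,0]
  spin: [-0.01,-0.02,-0.03]
  fingers: [34,34,34]

```text
time_s: 21.85
eef_pos: [0.5144, -0.0898, 0.0775]
eef_rot: [-0.472, -0.527, -0.471, 0.528]
wrist_force: [-1.1, -8.5, -0.1]
opening: 0.341
```

```bash
python3 arc.py .1 .15
```

```text
t 21.85 th 0.050 r 0.1199 pull 8.53 rad 0.23 z 0.0775 op 0.341 yaw th 0.059
  th 0.10: 0.7 5.9 spin -0.041
  th 0.15: 1.7 11.8 spin -0.091
```

>>> step_arm:
  xyz:
    - [0.1,1.2,0]
    - [0.3,2.4,0]
  spin: [-0.01,-0.02]
  fingers: [34,34]

```text
time_s: 22.05
eef_pos: [0.5147, -0.0875, 0.0775]
eef_rot: [-0.466, -0.531, -0.465, 0.533]
wrist_force: [-0.9, -8.7, -0.3]
opening: 0.338
```

>>> step_arm:
  xyz:
    - [0.15,1.2,0]
    - [0.3,2.4,0]
  spin: [-0.01,-0.02]
  fingers: [34,34]

```text
time_s: 22.25
eef_pos: [0.515, -0.0852, 0.0775]
eef_rot: [-0.461, -0.536, -0.46, 0.537]
wrist_force: [-0.2, -8.5, -0.7]
opening: 0.346
```

>>> step_arm:
  xyz:
    - [0.2,1.2,0]
    - [0.4,2.4,0]
  spin: [-0.01,-0.02]
  fingers: [34,34]

```text
time_s: 22.45
eef_pos: [0.5154, -0.0829, 0.0775]
eef_rot: [-0.456, -0.54, -0.455, 0.542]
wrist_force: [-1.5, -9.9, -0.5]
opening: 0.342
```

>>> step_arm:
  xyz:
    - [0.2,1.2,0]
    - [0.4,2.4,0]
  spin: [-0.01,-0.02]
  fingers: [34,34]

```text
time_s: 22.65
eef_pos: [0.5157, -0.0805, 0.0775]
eef_rot: [-0.45, -0.545, -0.449, 0.546]
wrist_force: [-2.2, -9.5, 0.6]
opening: 0.341
```

```bash
python3 arc.py .2 .25
```

```text
t 22.65 th 0.128 r 0.1199 pull 9.77 rad 0.43 z 0.0775 op 0.341 yaw th 0.139
  th 0.20: 1.8 8.4 spin -0.061
  th 0.25: 3.5 14.2 spin -0.111
```

>>> step_arm:
  xyz:
    - [0.1,0.6,0]
    - [0.2,1.2,0]
  spin: [-0.005,-0.01]
  fingers: [34,34]

```text
time_s: 22.85
eef_pos: [0.5159, -0.0794, 0.0775]
eef_rot: [-0.448, -0.547, -0.446, 0.549]
wrist_force: [-2.4, -9.9, 0.2]
opening: 0.345
```

>>> step_arm:
  xyz:
    - [0.1,0.6,0]
    - [0.2,1.2,0]
  spin: [-0.005,-0.01]
  fingers: [34,34]

```text
time_s: 23.05
eef_pos: [0.5161, -0.0783, 0.0775]
eef_rot: [-0.445, -0.549, -0.444, 0.551]
wrist_force: [-1.8, -10.8, -0.6]
opening: 0.338
```

```bash
python3 arc.py .2
```

```text
t 23.05 th 0.147 r 0.1201 pull 10.90 rad -0.37 z 0.0775 op 0.338 yaw th 0.159
  th 0.20: 1.5 6.1 spin -0.041
```

>>> step_arm:
  xyz:
    - [0.1,0.4,0]
    - [0.1,0.8,0]
  spin: [-0.004,-0.008]
  fingers: [34,34]

```text
time_s: 23.25
eef_pos: [0.5161, -0.0775, 0.0775]
eef_rot: [-0.443, -0.551, -0.442, 0.553]
wrist_force: [-2.6, -11.1, 0.0]
opening: 0.341
```

```bash
python3 arc.py .2
```

```text
t 23.25 th 0.154 r 0.1202 pull 11.42 rad 0.22 z 0.0775 op 0.341 yaw th 0.167
  th 0.20: 1.4 5.4 spin -0.033
```

>>> step_arm:
  xyz:
    - [0,-1,0]
    - [-0.5,-2,0]
    - [-0.5,-2,0]
    - [-0.5,-2,0]
  spin: [0,0,0,0]
  fingers: [45,55,55,55]

```text
time_s: 23.65
eef_pos: [0.515, -0.0777, 0.0767]
eef_rot: [-0.442, -0.551, -0.443, 0.552]
wrist_force: [-1.7, -4.9, -2.9]
opening: 0.548
```

```bash
python3 arc.py; python3 w.py w8
```

```text
t 23.65 th 0.150 r 0.1211 pull 5.13 rad 0.63 z 0.0767 op 0.548 yaw th 0.166
23.65 [ 0.515  -0.0777  0.0767] [-1.6558 -4.8965 -2.9342] 0.5476731341132384
```

View pics/w8.png

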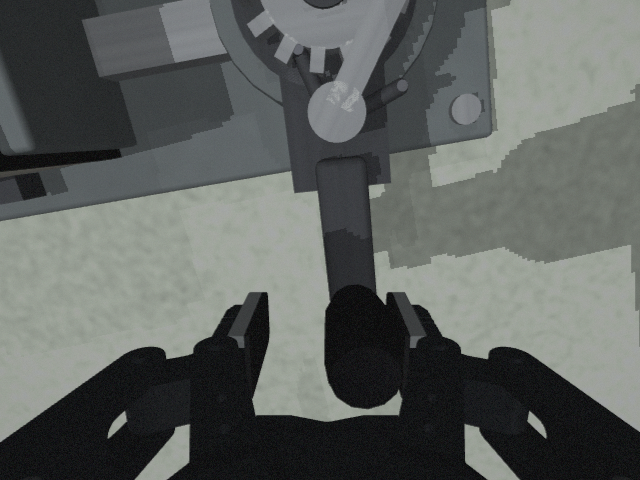

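>>> step_arm:
  xyz:
    - [-0.5,-2,0]
    - [-1,-4,0]
    - [-1.5,-6,0]
    - [-1.5,-6,0]
  spin: [0,0,0,0]
  fingers: [55,60,60,60]

```text
time_s: 24.1
eef_pos: [0.5148, -0.0836, 0.0776]
eef_rot: [0.442, 0.552, 0.442, -0.552]
wrist_force: [0.6, -0.2, 0.3]
opening: 0.601
```

```bash
python3 arc.py; python3 w.py w9
```

```text
t 24.10 th 0.102 r 0.1204 pull 0.16 rad -0.61 z 0.0776 op 0.601 yaw th 0.166
24.1 [ 0.5148 -0.0836  0.0776] [ 0.5759 -0.2486  0.2701] 0.6008325048240276
```

View pics/w9.png

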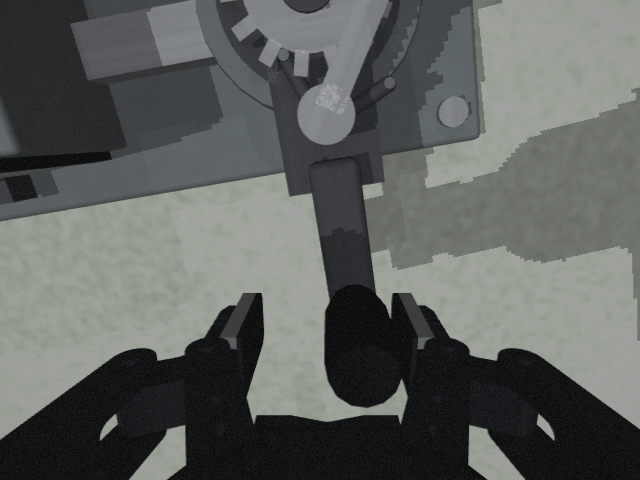

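Run:
```python
from h import *
from arc import w,ex,ey
for f,pts in {"w6":[((328,122),.08),((330,387),.113)],"w8":[((337,111),.08),((365,376),.113)],"w9":[((326,115),.08),((365,375),.113)]}.items():
    T=np.load(f"pics/{f}.npy")
    for p,z in pts:
        d=onz("wrist",p,z,T)[:2]-w; print(f,p,np.linalg.norm(d),np.arctan2(d@ey,-(d@ex)))
```

```text
w6 (328, 122) 0.04509244983779522 0.07294438767375448
w6 (330, 387) 0.12099187986483066 0.06026828757082249
w8 (337, 111) 0.04507833788910538 0.08067986767983391
w8 (365, 376) 0.11970633561433427 0.06908201491471928
w9 (326, 115) 0.04549625693994577 0.0318004736905249
w9 (365, 375) 0.11975982524789153 0.019724349145344888
```

>>> step_arm:
  xyz:
    - [0,0,0]
    - [0,0,0]
    - [0,0,0]
    - [0,0,0]
    - [0,0,0]
  spin: [0,0,0,0,0]
  fingers: [60,60,60,60,60]

```text
time_s: 24.65
eef_pos: [0.5145, -0.0836, 0.0773]
eef_rot: [0.442, 0.552, 0.442, -0.552]
wrist_force: [0.1, 0.0, -0.3]
opening: 0.6
```

```bash
python3 arc.py; python3 w.py w10;python3 -c "
import cv2,numpy as np
a=cv2.imread('pics/w9.png').astype(int);b=cv2.imread('pics/w10.png').astype(int);print(abs(a-b).mean(),abs(a-b)[100:400,300:420].mean())
from h import *
cv2.imwrite('pics/scene6.png',cv2.resize(eyes.camera('scene')[230:350,250:450,::-1],None,fx=4,fy=4,interpolation=cv2.INTER_CUBIC))"
```

```text
t 24.65 th 0.102 r 0.1206 pull -0.04 rad -0.09 z 0.0773 op 0.600 yaw th 0.166
24.65 [ 0.5145 -0.0836  0.0773] [ 0.0963  0.0206 -0.2669] 0.6001219457248399
3.0000900607638887 3.2407037037037036
```

View pics/scene6.png

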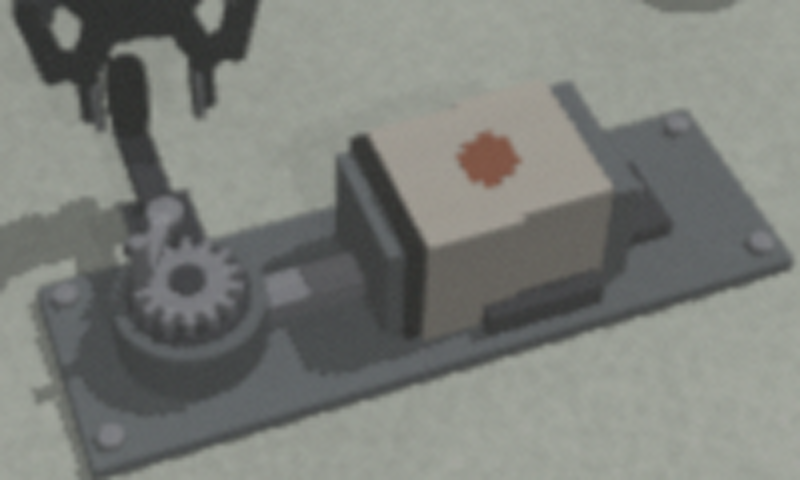

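View pics/w10.png

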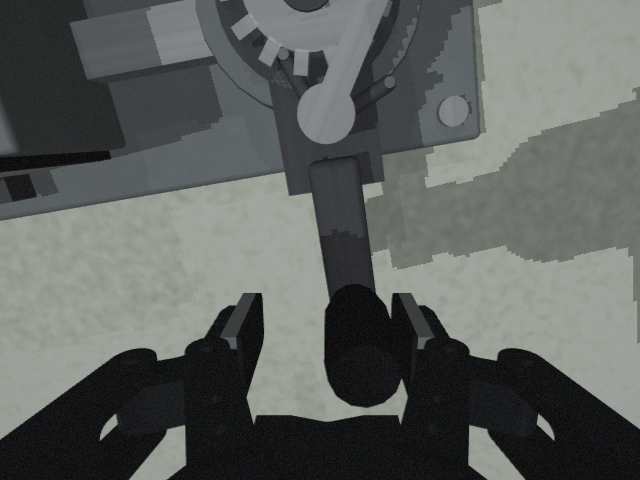

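>>> step_arm:
  xyz:
    - [0,-3,0]
    - [0,-7,0]
    - [0,-7,0]
    - [0,-7,20]
    - [0,-7,50]
    - [0,-7,90]
    - [0,-7,130]
    - [-30,-7,150]
    - [-60,-7,150]
    - [-60,-7,150]
  spin: [0,0,0,0,0,0,0,0,0,0]
  fingers: [60,60,60,60,60,60,60,60,60,60]

```text
time_s: 25.75
eef_pos: [0.4523, -0.0903, 0.2277]
eef_rot: [-0.442, -0.552, -0.442, 0.552]
wrist_force: [0.6, 0.2, 0.8]
opening: 0.595
```

```bash
python3 w.py w11; python3 -c "
from h import *;import cv2
cv2.imwrite('pics/scene7.png',cv2.resize(eyes.camera('scene')[200:380,220:460,::-1],None,fx=3.3,fy=3.3,interpolation=cv2.INTER_CUBIC))"
```

```text
25.75 [ 0.4523 -0.0903  0.2277] [0.5795 0.207  0.7786] 0.5948261278235277
```

View pics/w11.png

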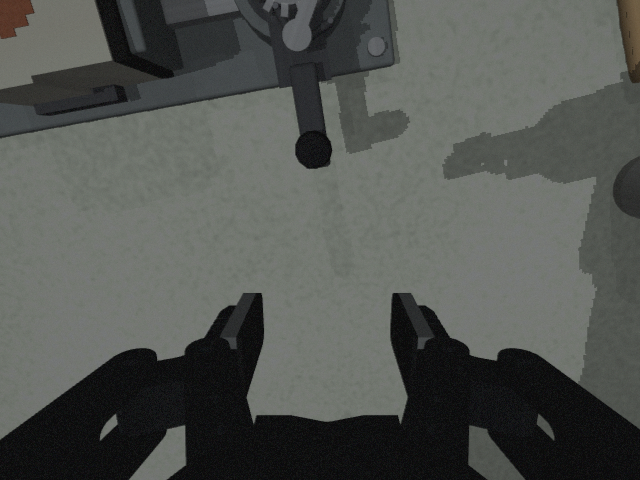

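View pics/scene7.png

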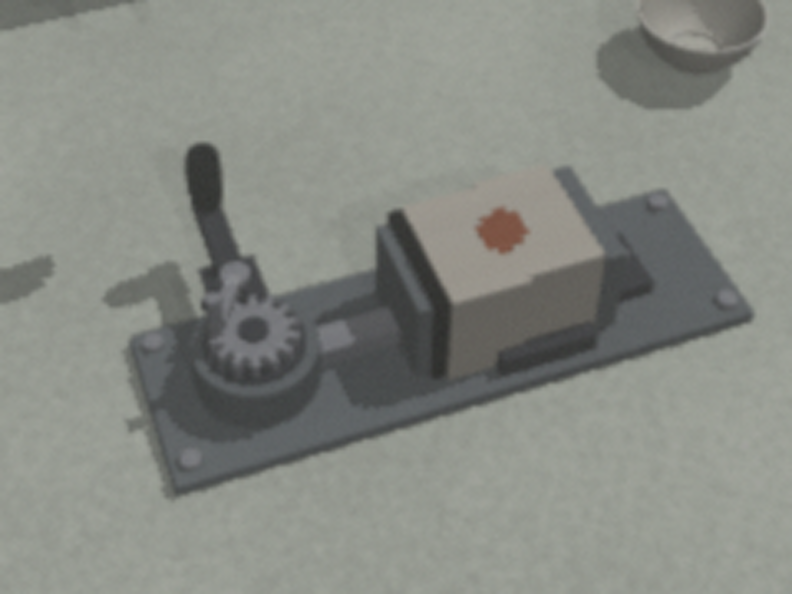

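Lever is on the closing side, the halves are shut and pressed on the tail stop, and the hand is clear.

```bash
python3 -c "
from bench import hand_in
print(hand_in())"
```

```text
the job is handed in; nothing more can be done
None
```

The job is done and handed in at about 26 s. The mould halves are clamped together, and the hand is clear of everything.

- **Lever:** I pushed it across until it met its stop, where the push rose to about 7 N. The wrist image then put it at about +0.54 rad.
- **Free-wheel:** Before driving the jaw, I swung the handle back to its opening stop at about −0.85 rad. It took about 1 N on the way, then about 6.6 N against the stop.
- **Clamping:** It took one full closing stroke, a return swing and part of a second stroke. The freely running jaw pulled about 7.0–7.1 N. I stopped when the last slow readings were 10.1, 10.9 and 11.4 N, about 4 N above that. Single readings scatter by about 0.6 N, so the true excess is roughly 3.5–4.5 N.

**Last checks:**
- The images show no gap between the halves, which moved up to the tail stop.
- The lever is still on the closing side.
- The hand was touching nothing, and I saw no sign of having touched the bowl, jar or brush.

**One surprise:** When I let go, the handle sprang back about 0.12 rad and then stayed still. This fits the give I felt each time the ratchet took up load. The jaw and moulds showed no visible movement, but I did not pull the handle again to confirm the remaining squeeze.

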